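Level and bolt the tilting decorating board

TASK

Press the raised wooden board of the decorating stand down against its spring until it lies level, and while you keep it down slide its red thumb bolt fully home, so that the steel bar goes under the steel catch. Then let go: the board must stay level by itself. Be gentle, never push on the stand with more than about 25 N, and leave the cup, the jar and the two biscuits where they are.

Things in the scene. Friction and masses are not known exactly. Their poses are not given: they have to be found in the camera images.
- stand: Decorating stand fixed to the table, 206 x 236 mm: white frame on 4 screw feet, pale wooden tilt board. Origin on the table under the frame's middle; x to the hinge edge, y towards the catch, z up. Feet are set differently each time: frame and all on it stand an unmeasured 0 to 15 mm above the heights given here; feel for it. Hinge axis along y at x 98, z 53 mm.
- board (a joint): Tilt of the board, rad: 0 level, 0.32 raised (its rest). Board 190 x 180 x 10 mm; level, it spans stand x -100 to 90, y -90 to 90, top z 58 mm; raised, its low-x edge is 60 mm up. Pressed at the bolt: about 5 to 7 N to start, 7 to 10 N just above level, then rubber stops: 15 N some 0.5 mm and 25 N some 1.5 mm further. Bolted and let go, it rises about 1.5 mm until the bar bears on the catch.
- bolt (a joint): Travel of the red thumb bolt on top of the board near its low-x edge, towards stand +y, m: 0 drawn back, 0.030 fully home; starts at 0 to 0.006, stays where left, 3 N friction. Its 10 mm round steel bar points to +y, rounded end at stand y 88 mm when at 0; it is under the catch from about 0.012 on. With the board not level the bar hits the catch or lies on top of it.
- fin_home (a point): Nominal point fixed to the stand (x -70, y 0, z 62 mm): foot of the bolt's red fin with board and bolt at 0, feet at lowest; it does not move with them. Fin 36 (x) x 10 (y) mm, 18 mm tall, on a flat red pad 42 (x) x 66 (y) x 4 mm that reaches from 54 mm on the fin's low-y side to 12 mm on its +y side: room to press beside the fin.
- catch (a point): Nominal point fixed to the stand (x -70, y 118, z 70 mm): middle of the underside of the steel catch plate with the feet at lowest. Plate 34 (x) x 36 (y) x 8 mm, its open edge at stand y 100 mm, on a post at y 128 to 136 mm. The bar clears the plate by 1.5 mm when the board is level.
- cup: Dark green empty paper cup, 76 mm across the mouth, 95 mm tall, 60 g, loose. Origin under its middle.
- jar: Pink sprinkle jar with white cap, 54 mm across, 62 mm tall, 120 g, loose. Origin under its middle.
- round: Round brown gingerbread biscuit, 72 mm across, 9 mm thick, loose. Origin under its middle.
- tree: Brown gingerbread fir tree, 79 x 56 x 9 mm, loose, lying flat. Origin on its underside near the middle.

How it is judged:
On the way, in this order (a step that is already met when the one before it is completed fails the run):
1. the board is pressed level with the bolt still clear of the catch (value of joint board below 0.01 rad and value of joint bolt below 0.012 m), for 0.1 s.
2. the bolt is slid home with the board level (value of joint board below 0.02 rad and value of joint bolt above 0.024 m), for 0.2 s.
At the end, for the whole second after the job is handed in: The board rests level (tilt under 0.02 rad) on its own, held by the bolt, which is home (joint above 0.024 m) under the catch; the robot is clear of the stand; cup, jar and both biscuits within 20 mm of where they began (all of step 2 and contact force between each of the fingers, the arm and stand below 0.1 N and distance of each of cup, jar, round, tree from where it was at the start of the episode below 0.02 m); the robot touches nothing.
It fails at once if more than 25 N on the stand (contact force between any of the fingers, the arm and stand above 25 N).
It fails at once if a bystander moved by over 20 mm or tipped (distance of any of cup, jar, round, tree from where it was at the start of the episode above 0.02 m or angle between any of cup, jar's own z axis and vertical above 0.3 rad).
It also fails if it takes over 45 s, if anything falls off the work surface, if the arm or the gripper's body presses on something with over 40 N, if the wrist force passes 120 N, or if a joint passes its speed limit or range.

ROBOT

A 6-joint arm with a two-finger parallel gripper is mounted at the origin on the work surface. World frame = base frame: x ahead of the robot, y to its left, z up, the work surface at z = 0. Lengths are in m, angles in rad, forces in N, time in s.
With the tool pointing down it reaches from about 0.25 to 0.775 m from the base axis. Payload 4 kg.
Tool frame: the origin (TCP) lies at the very end of the fingers, on their centre line; the grasp point (between the pads) lies 19 mm behind it; z points along the fingers, y is the line along which they close (so a half turn about z gives the same grasp; the last joint's range is limited). The gripper opens to 94 mm and grips with 3 to 60 N. Pads are 16 mm wide; open, the fingers measure 119 mm over their backs; the gripper's body (75 mm by 177 mm) begins 78 mm behind the grasp point.
Start: joints at [-1.422, 0.087, 1.371, -0, 1.684, -0.103], TCP at [0.137, -0.533, 0.18] pointing down, gripper open.
Joint ranges: [-3.1, 3.1], [-0.76, 2.03], [0.27, 2.55], [-1.08, 4.22], [0.17, 2.65], [-2.57, 2.57]. Speed limits (rad/s): [2.79, 2.79, 3.14, 3.14, 3.14, 3.14].

INTERFACE

Orientations are given as [roll, pitch, yaw] about the fixed x, y, z axes, in that order (R = Rz(yaw) Ry(pitch) Rx(roll)).
In Python, from bench import robot, vision gives the robot as it stands.
- The arm moves only by the shell command python3 -m crank 'ROWS'. ROWS is JSON, a list of rows, each a list of 3 entries, a list of its own where there are three numbers: the closure, from 0 (fully open) to 1 (shut), then the shift along the tool's x, y, z in m, then the turn, a rotation vector about the tool's x, y, z in degrees. A call has 1 to 8 rows; each row shifts and turns the commanded pose from where the row before left it, along the tool's axes as they then stand; what a row does not reach is not made up. A row lasts 1/10 s, in which the tool goes at most 50 mm and 8.59 degrees, less where a joint would pass 70% of its speed; a pose out of reach is approached as far as the arm can. A call with a gripper value outside its range is refused whole. The fingers move at their own pace and stop on an object; the grip force is fixed at half the most. Time passes only in rows, so rows that do not move let the fingers close. It gives the time, the measured TCP pose, the force, the opening and the grip force at its end, in the units of the state.
- robot.get_obs(): the state, without advancing time (a new reading comes with each control period).
- vision.snapshot(name): name is "scene" or "top" or "wrist"; returns a dict with "color" (420x560x3 uint8, red, green, blue), "z_map" (420x560 float32, m along the optical axis (not along the pixel's ray), 0 where there is no reading), "fx", "fy", "cx", "cy" (pixels), "R" (3x3) and "t" (3): a world point X has camera coordinates R X + t. Camera axes: x right, y down, z forward; pixel columns grow to the right and rows downward; lengths in m; the calibration is good to about 2 mm. A picture is of the moment at which its call begins.
- robot.close_job(): hands the job in; it is judged then, once.
The state is a dict: "time": time; "joint_positions": joint angles; "qvel": joint speeds; "joint_torque": joint torques, N m; "tool_pos": TCP position; "ee_rot": TCP orientation; "wrist_force": force on the tool from outside, world axes, zero at the start; "wrist_torque": the same for the moment, N m; "width": finger opening in m; "finger_force": force on a finger pad.
Only numpy, scipy, OpenCV 4.12 (cv2) and the standard library are available. Lean on these libraries where they do the work, as an engineer would, in place of code of your own. Each camera call takes 0.05 s, during which the arm holds its last target. There are 200 camera calls.

## Working session

There is one attempt and no reset: what is moved stays moved. The work goes in short steps, Python scripts to look and compute and a shell command to move; the robot and the scene stay as the last step left them, time stands still between calls to the robot, and variables do not carry over. Pictures are saved under pics/ and viewed, at most 10 in all, crops included, and the job is handed in when it is done.

```bash
mkdir -p pics; python3 - <<'E'
from bench import robot, vision
import cv2, numpy as np
for n in ("scene","top"):
    s=vision.snapshot(n); np.savez(n+".npz",**s); cv2.imwrite(f"pics/{n}0.png",s["color"][:,:,::-1])
o=robot.get_obs()
for k in o: print(k,np.round(o[k],4))
E
```

```text
time 0.1
joint_positions [-1.4221  0.0879  1.3721 -0.      1.6836 -0.1031]
qvel [ 0.0003 -0.0009 -0.0041  0.0014  0.0007 -0.0001]
joint_torque [ 1.80000e-03 -3.41254e+01 -3.03301e+01  7.20000e-02  3.04000e-02
 -1.00000e-04]
tool_pos [ 0.1369 -0.5321  0.1786]
ee_rot [-3.1396e+00 -2.0000e-04  2.5180e-01]
wrist_force [ 0.1518 -0.4253 -0.676 ]
wrist_torque [ 0.0341 -0.0794  0.0146]
finger_force 0.0
width 0.094
```

View pics/top0.png

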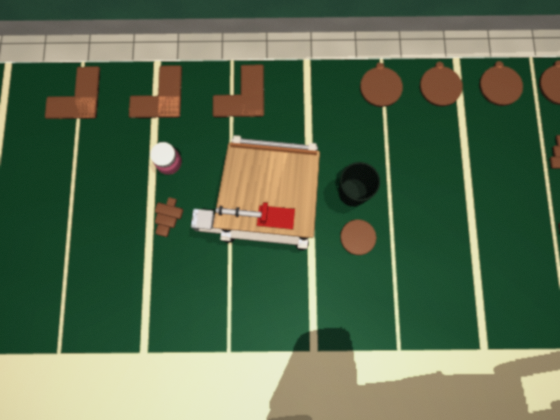

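View pics/scene0.png

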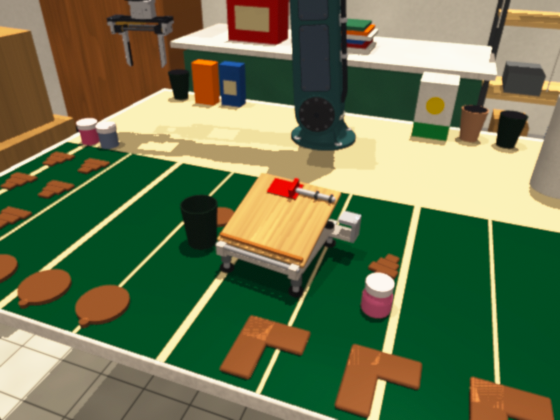

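The top view shows the stand at about (265,190), with the hinge edge at the top (away from the robot), the fin at (263,214), the pad to its right and the catch at (203,219). The cup (357,185) and round biscuit (358,237) are on the right; the jar (165,157) and tree (168,217) are on the left. The scene view agrees with this.

```bash
cat >h.py <<'E'
import numpy as np, cv2
def cloud(s):
    v,u=np.mgrid[0:420,0:560]; z=s["z_map"]
    c=np.stack([(u-s["cx"])/s["fx"]*z,(v-s["cy"])/s["fy"]*z,z],-1)
    return (c-s["t"])@s["R"]
def masks(s,P):
    h=cv2.cvtColor(s["color"],cv2.COLOR_RGB2HSV).astype(int); H,S,V=h[...,0],h[...,1],h[...,2]
    near=(s["z_map"]>0)&(P[...,2]>.02)&(P[...,2]<.16)&(P[...,0]>.2)&(P[...,0]<.8)&(abs(P[...,1])<.4)
    return ((H<4)|(H>176))&(S>200)&(V>110)&near, (H>8)&(H<25)&(S>60)&(V>110)&near, (S<50)&(V>100)&near
E
python3 - <<'E'
from h import *
for n in ("top","scene"):
    s=np.load(n+".npz"); P=cloud(s); red,wood,grey=masks(s,P)
    wood=cv2.erode(wood.astype(np.uint8),np.ones((5,5)))>0
    W=P[wood]
    for i in range(4):
        c=np.median(W,0); nrm=np.linalg.svd(W-W.mean(0),full_matrices=False)[2][2]; nrm*=np.sign(nrm[2]); d=(W-W.mean(0))@nrm; W=W[abs(d)<max(.003,2*d.std())]
    m=W.mean(0)
    print(n,len(W),"mean",m.round(4),"tilt",np.arccos(nrm[2]).round(3),"dir up->hinge",np.degrees(np.arctan2(nrm[1],nrm[0])).round(2),"res",d.std().round(4))
    print(" wood rect",[ (W[:,:2].min(0)).round(3),W[:,:2].max(0).round(3)])
    yaw=np.arctan2(nrm[1],nrm[0]); ex=np.array([np.cos(yaw),np.sin(yaw),0]); ey=np.array([-ex[1],ex[0],0])
    for name,mk in(("red",red),("grey",grey),("wood",wood)):
        Q=P[mk]; h=(Q-m)@nrm
        for lab,sel in((" all",slice(None)),(" low h<9",h<.009),(" high h>12",h>.012)):
            q=Q[sel]
            if len(q)>3: 
                A=np.c_[q@ex,q@ey,q[:,2],(q-m)@nrm]; print(" ",name,lab,len(q),"p5/50/95 ex,ey,z,h",np.percentile(A,[3,50,97],axis=0).round(4).tolist())
    print(" table z",np.median(P[300:330,100:250,2]).round(4))
    if n=="top":
        for a,b in((203,219),(235,141),(313,148),(226,237),(302,244),(165,157),(168,217),(357,170),(358,237),(264,209),(292,210),(292,227)): print((a,b),P[b,a].round(4))
E
```

```text
top 5525 mean [0.6338 0.0806 0.1014] tilt 0.319 dir up->hinge -6.31 res 0.0013
 wood rect [array([ 0.533, -0.01 ]), array([0.719, 0.178])]
  red  all 576 p5/50/95 ex,ey,z,h [[0.54, 0.1031, 0.121, 0.0017], [0.5557, 0.1304, 0.1283, 0.0044], [0.5729, 0.1565, 0.1471, 0.0225]]
  red  low h<9 482 p5/50/95 ex,ey,z,h [[0.5398, 0.1028, 0.1208, 0.0016], [0.5554, 0.1255, 0.1271, 0.004], [0.5725, 0.1556, 0.1338, 0.0064]]
  red  high h>12 86 p5/50/95 ex,ey,z,h [[0.5433, 0.1478, 0.139, 0.0141], [0.5576, 0.1517, 0.144, 0.0213], [0.5739, 0.1565, 0.1502, 0.0237]]
  grey  all 2165 p5/50/95 ex,ey,z,h [[0.5212, 0.0753, 0.0491, -0.0795], [0.5538, 0.2218, 0.0624, -0.0321], [0.7164, 0.3846, 0.1332, 0.0103]]
  grey  low h<9 2051 p5/50/95 ex,ey,z,h [[0.5211, 0.0751, 0.049, -0.0797], [0.5508, 0.2257, 0.0617, -0.0336], [0.7165, 0.3849, 0.1297, 0.0068]]
  grey  high h>12 21 p5/50/95 ex,ey,z,h [[0.5538, 0.1789, 0.1343, 0.0121], [0.5583, 0.2182, 0.1358, 0.0129], [0.5604, 0.2353, 0.1372, 0.0137]]
  wood  all 5890 p5/50/95 ex,ey,z,h [[0.5316, 0.0702, 0.0777, -0.0025], [0.6266, 0.1515, 0.0993, 0.0001], [0.6964, 0.23
[... 1166 characters left out ...]
500 p5/50/95 ex,ey,z,h [[0.5319, 0.0847, 0.051, -0.0728], [0.6796, 0.2613, 0.0647, -0.0185], [0.7181, 0.391, 0.132, 0.0103]]
  grey  low h<9 1417 p5/50/95 ex,ey,z,h [[0.5317, 0.0842, 0.0509, -0.073], [0.683, 0.2666, 0.0637, -0.0192], [0.7182, 0.3914, 0.1277, 0.0066]]
  grey  high h>12 8 p5/50/95 ex,ey,z,h [[0.5594, 0.1676, 0.1336, 0.0123], [0.5614, 0.2106, 0.1342, 0.0133], [0.5662, 0.2337, 0.1347, 0.0141]]
  wood  all 4567 p5/50/95 ex,ey,z,h [[0.5653, 0.0769, 0.074, -0.002], [0.6397, 0.16, 0.0947, 0.0001], [0.7028, 0.2374, 0.1194, 0.0074]]
  wood  low h<9 4545 p5/50/95 ex,ey,z,h [[0.5653, 0.0769, 0.074, -0.002], [0.6394, 0.1601, 0.0948, 0.0], [0.7028, 0.2374, 0.1194, 0.0071]]
 table z 0.0009
```

Estimates: stand yaw −6.35°, feet about 12 mm up (the catch top and pad height agree). The pressing point on the pad is at world (0.570, 0.0735), with its top at about 0.127. I'll travel there at the current height with the fingers closed, then turn.

```bash
python3 -m crank '[[1,[0.0356,-0.0299,0],[0,0,0]],[1,[0.0356,-0.0299,0],[0,0,0]],[1,[0.0356,-0.0299,0],[0,0,0]],[1,[0.0356,-0.0299,0],[0,0,0]],[1,[0.0356,-0.0299,0],[0,0,0]],[1,[0.0356,-0.0299,0],[0,0,0]],[1,[0.0356,-0.0299,0],[0,0,0]],[1,[0.0356,-0.0299,0],[0,0,0]]]'
python3 -m crank '[[1,[0.0356,-0.0299,0],[0,0,0]],[1,[0.0356,-0.0299,0],[0,0,0]],[1,[0.0356,-0.0299,0],[0,0,0]],[1,[0.0356,-0.0299,0],[0,0,0]],[1,[0.0356,-0.0299,0],[0,0,0]],[1,[0.0356,-0.0299,0],[0,0,0]],[1,[0.0356,-0.0299,0],[0,0,0]],[1,[0.0356,-0.0299,0],[0,0,0]]]'
python3 -m crank '[[1,[0,0,0],[0,0,-8.5]],[1,[0,0,0],[0,0,-8.5]],[1,[0,0,0],[0,0,-8.5]],[1,[0,0,0],[0,0,-8.5]],[1,[0,0,0],[0,0,-8.5]],[1,[0,0,0],[0,0,-8.5]],[1,[0,0,0],[0,0,-8.5]],[1,[0,0,0],[0,0,-8.5]]]'
```

```text
time: 0.9
tool_pos: [0.3537, -0.2282, 0.1793]
ee_rot: [-3.141, 0.0, 0.251]
wrist_force: [0.1, -0.4, -0.1]
width: 0.0335
finger_force: 0.0
time: 1.7
tool_pos: [0.57, 0.0744, 0.179]
ee_rot: [3.141, 0.001, 0.252]
wrist_force: [0.8, -0.5, 0.3]
width: 0.0005
finger_force: 0.0
time: 2.5
tool_pos: [0.5691, 0.0725, 0.1789]
ee_rot: [-3.14, 0.0, 1.445]
wrist_force: [-0.3, 0.1, -0.7]
width: 0.0007
finger_force: 0.0
```

```bash
python3 -m crank '[[1,[0,0,0.015],[0,0,-0.9]],[1,[0,0,0.015],[0,0,0]],[1,[0,0,0.008],[0,0,0]],[1,[0,0,0],[0,0,0]]]'
python3 - <<'E'
from bench import robot, vision
import cv2, numpy as np
a=vision.snapshot("top")["color"][130:270,180:380,::-1]; b=vision.snapshot("scene")["color"][130:270,200:400,::-1]
cv2.imwrite("pics/c1.png",cv2.resize(np.vstack([a,b]),None,fx=2,fy=2,interpolation=cv2.INTER_CUBIC))
o=robot.get_obs(); print(np.round(o["tool_pos"],4),np.round(o["wrist_force"],2))
E
```

```text
time: 2.9
tool_pos: [0.5677, 0.0725, 0.1384]
ee_rot: [-3.136, 0.001, 1.453]
wrist_force: [1.0, -0.6, 0.2]
width: 0.0006
finger_force: 0.0
[0.5692 0.0725 0.141 ] [-0.19 -1.28  0.31]
```

View pics/c1.png

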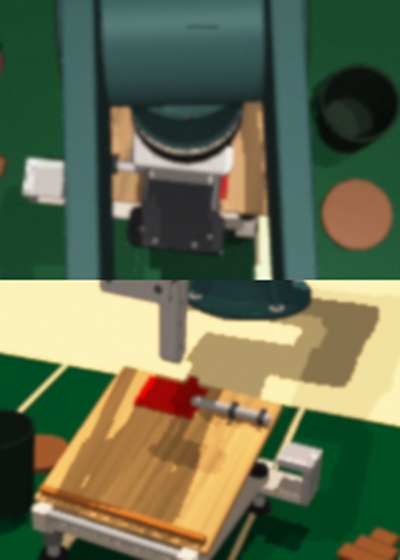

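```bash
python3 - <<'E'
from h import *
s=np.load("scene.npz"); P=cloud(s); red,_,_=masks(s,P)
def pr(X):
    c=s["R"]@np.array(X)+s["t"]; return ((c[0]*s["fx"]/c[2]+s["cx"]-200)*2).round(1),((c[1]*s["fy"]/c[2]+s["cy"]-130)*2+280).round(1)
print("tcp141",pr([.5692,.0725,.141]),"at127",pr([.5692,.0725,.127]))
ex=np.array([.9939,-.1106]);ey=np.array([.1106,.9939])
for dx in(-.0125,.0125):
  for dy in(-.008,.008): print(dx,dy,pr([*(np.array([.5692,.0725])+dx*ex+dy*ey),.141]))
v,u=np.nonzero(red); A=np.c_[(u-200)*2,(v-130)*2+280]
print(A.min(0),A.max(0),cv2.convexHull(A.astype(np.int32))[:,0].tolist())
E
```

```text
tcp141 (np.float64(171.0), np.float64(383.4)) at127 (np.float64(170.8), np.float64(395.5))
-0.0125 -0.008 (np.float64(169.3), np.float64(376.4))
-0.0125 0.008 (np.float64(183.5), np.float64(379.8))
0.0125 -0.008 (np.float64(158.3), np.float64(386.9))
0.0125 0.008 (np.float64(172.7), np.float64(390.5))
[136 378] [202 416] [[202, 392], [192, 412], [188, 416], [148, 406], [136, 402], [136, 400], [138, 396], [150, 378], [194, 378], [202, 390]]
```

```bash
python3 - <<'E'
from h import *
from bench import vision
s=vision.snapshot("scene"); np.savez("s2.npz",**s); P=cloud(s)
c=s["color"][170:215,260:320,::-1]
cv2.imwrite("pics/c2.png",cv2.resize(c,None,fx=10,fy=10,interpolation=cv2.INTER_NEAREST))
for v in range(176,206,2): print(v,[tuple((P[v,u]*1000).round().astype(int).tolist()) for u in (280,284,288,292,296)])
E
```

```text
176 [(300, -36, 0), (297, -26, 0), (292, -16, 0), (289, -6, 0), (286, 5, 1)]
178 [(542, 51, 132), (537, 58, 130), (306, -11, 1), (302, -1, 1), (561, 92, 149)]
180 [(551, 54, 132), (548, 62, 132), (543, 69, 131), (540, 77, 131), (566, 94, 148)]
182 [(559, 57, 132), (555, 64, 132), (553, 72, 132), (568, 86, 142), (569, 94, 144)]
184 [(562, 58, 129), (560, 66, 129), (561, 75, 132), (575, 88, 142), (574, 96, 143)]
186 [(567, 60, 127), (564, 68, 127), (562, 76, 128), (583, 91, 142), (574, 96, 138)]
188 [(571, 61, 125), (568, 69, 125), (568, 78, 127), (587, 92, 140), (572, 96, 133)]
190 [(578, 64, 125), (575, 72, 125), (591, 86, 136), (591, 94, 138), (574, 97, 130)]
192 [(582, 65, 122), (580, 73, 123), (589, 85, 131), (591, 94, 133), (579, 98, 127)]
194 [(585, 67, 120), (586, 76, 122), (584, 83, 123), (590, 94, 128), (579, 99, 123)]
196 [(587, 68, 116), (588, 76, 119), (590, 85, 122), (589, 94, 123), (586, 101, 123)]
198 [(593, 70, 115), (587, 76, 113), (588, 85, 116), (589, 94, 118), (587, 101, 119)]
200 [(598, 72, 114), (595, 79, 114), (592, 86, 114), (589, 94, 114), (591, 103, 117)]
202 [(603, 74, 113), (598, 80, 112), (598, 89, 113), (597, 96, 114), (596, 105, 116)]
204 [(605, 74, 109), (603, 82, 110), (602, 90, 111), (601, 98, 112), (601, 106, 114)]
```

View pics/c2.png

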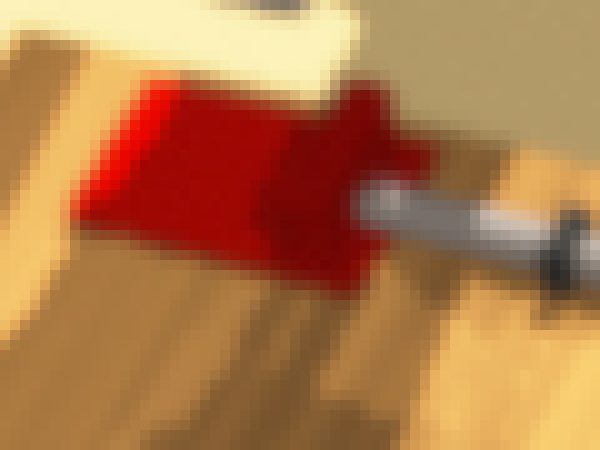

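The crop shows the red pad at native columns 267–303, rows 178–200, and the finger ends above it at about row 171. That is higher than the TCP projection, so I'll locate the finger in depth.

```bash
python3 - <<'E'
from h import *
from bench import robot,vision
s=np.load("s2.npz"); P=cloud(s)
for v in range(132,178,4): print(v,[tuple((P[v,u]*1000).round().astype(int).tolist()) for u in (278,282,286,290,294)])
o=robot.get_obs(); print(o["time"],np.round(o["tool_pos"],4),np.round(o["ee_rot"],3),np.round(o["joint_positions"],3))
t=vision.snapshot("wrist"); np.savez("w2.npz",**t); cv2.imwrite("pics/w2.png",t["color"][:,:,::-1])
E
```

```text
132 [(650, 85, 280), (653, 94, 283), (580, 76, 252), (574, 81, 251), (23, -90, 12)]
136 [(650, 86, 273), (652, 93, 275), (583, 77, 245), (577, 82, 244), (52, -80, 11)]
140 [(652, 86, 267), (653, 94, 268), (584, 77, 238), (574, 82, 235), (75, -72, 8)]
144 [(110, -112, 3), (581, 68, 227), (586, 78, 231), (573, 81, 226), (90, -67, 2)]
148 [(132, -104, 0), (582, 69, 219), (583, 77, 221), (572, 81, 217), (111, -60, -1)]
152 [(164, -93, 2), (582, 69, 211), (581, 77, 212), (570, 81, 208), (146, -48, 2)]
156 [(186, -84, 0), (580, 68, 202), (581, 77, 204), (573, 82, 201), (170, -40, 1)]
160 [(211, -75, 1), (579, 68, 192), (583, 77, 196), (572, 82, 192), (194, -32, 0)]
164 [(232, -67, -1), (584, 70, 187), (583, 78, 188), (568, 81, 181), (220, -23, 1)]
168 [(262, -56, 3), (582, 69, 177), (583, 78, 179), (569, 81, 173), (245, -15, 2)]
172 [(284, -48, 2), (278, -38, 1), (271, -29, -1), (267, -19, -1), (267, -8, 1)]
176 [(303, -41, 1), (296, -32, -1), (293, -22, -1), (290, -11, 0), (288, 0, 1)]
3.05 [0.5696 0.0725 0.1418] [3.141 0.    1.454] [ 0.028  0.151  1.375 -0.     1.615  0.145]
```

View pics/w2.png

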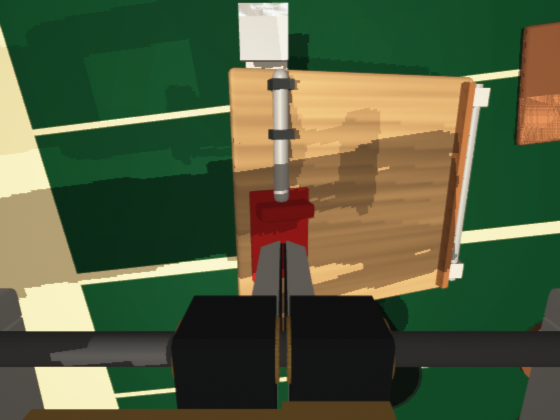

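The wrist view shows the closed fingers at column 283 over the pad, in line with it, with the fin at row 210 just ahead. I'll use its depth map to check the tip height.

```bash
python3 - <<'E'
from h import *
s=np.load("w2.npz"); P=cloud(s)
for v in range(200,300,6): print(v,[tuple((P[v,u]*1000).round().astype(int).tolist()) for u in (262,272,278,283,288,294,302)])
print(s["z_map"][230:290:10,275],"cam",(-s["R"].T@s["t"]).round(3))
E
```

```text
200 [(559, 99, 130), (566, 98, 128), (570, 98, 131), (573, 98, 133), (576, 97, 128), (580, 96, 129), (586, 95, 128)]
206 [(560, 98, 144), (566, 98, 143), (570, 98, 145), (573, 97, 143), (576, 96, 142), (580, 96, 142), (585, 94, 140)]
212 [(560, 96, 149), (566, 95, 147), (569, 94, 145), (573, 93, 144), (576, 93, 144), (579, 92, 142), (585, 91, 141)]
218 [(559, 92, 147), (565, 91, 147), (569, 90, 146), (572, 89, 145), (575, 88, 143), (579, 88, 142), (584, 86, 140)]
224 [(557, 82, 130), (564, 81, 129), (568, 80, 127), (571, 79, 125), (574, 78, 124), (579, 78, 123), (584, 76, 122)]
230 [(556, 78, 130), (563, 77, 128), (567, 75, 126), (570, 75, 126), (574, 74, 125), (578, 73, 124), (584, 72, 121)]
236 [(556, 74, 131), (562, 73, 129), (566, 71, 126), (570, 71, 126), (573, 70, 125), (578, 68, 123), (583, 67, 121)]
242 [(555, 70, 131), (562, 68, 129), (568, 83, 170), (569, 66, 124), (574, 82, 170), (577, 64, 122), (583, 63, 122)]
248 [(560, 84, 179), (565, 84, 179), (569, 83, 179), (571, 81, 176), (574, 83, 179), (577, 82, 180), (581, 82, 179)]
254 [(560, 84, 187), (566, 83, 186), (569, 83, 
[... 284 characters left out ...]
1), (580, 82, 202)]
272 [(562, 84, 207), (566, 84, 208), (569, 83, 208), (571, 81, 205), (574, 82, 208), (576, 83, 209), (580, 82, 208)]
278 [(562, 84, 213), (566, 83, 214), (569, 83, 214), (571, 81, 210), (573, 83, 214), (576, 82, 214), (580, 82, 213)]
284 [(562, 84, 220), (567, 83, 219), (569, 83, 219), (571, 78, 210), (573, 83, 219), (576, 82, 219), (579, 82, 219)]
290 [(563, 84, 225), (567, 84, 225), (569, 83, 224), (570, 75, 211), (573, 82, 224), (576, 83, 225), (579, 82, 225)]
296 [(569, 107, 270), (571, 107, 271), (569, 83, 229), (570, 72, 211), (573, 82, 228), (577, 106, 271), (579, 106, 270)]
[0.2310225  0.23309983 0.17785613 0.16444738 0.15405256 0.14390278] cam [0.579 0.15  0.347]
```

Both cameras put the real fingertip at about z 0.171, roughly 29 mm above the reported TCP. Lateral placement is good, with about 3.5 mm to the fin. The spring is soft, so I can descend by feel and watch the force.

```bash
python3 -m crank '[[1,[0,0,0.006],[0,0,0]],[1,[0,0,0.006],[0,0,0]],[1,[0,0,0.003],[0,0,0]],[1,[0,0,0],[0,0,0]]]'
python3 -m crank '[[1,[0,0,0.006],[0,0,0]],[1,[0,0,0.006],[0,0,0]],[1,[0,0,0.003],[0,0,0]],[1,[0,0,0],[0,0,0]]]'
python3 -m crank '[[1,[0,0,0.004],[0,0,0]],[1,[0,0,0.004],[0,0,0]],[1,[0,0,0],[0,0,0]],[1,[0,0,0],[0,0,0]]]'
python3 -m crank '[[1,[0,0,0.004],[0,0,0]],[1,[0,0,0.002],[0,0,0]],[1,[0,0,0],[0,0,0]],[1,[0,0,0],[0,0,0]]]'
```

```text
time: 3.5
tool_pos: [0.5689, 0.0725, 0.1257]
ee_rot: [-3.14, 0.0, 1.454]
wrist_force: [0.7, -0.4, 0.8]
width: 0.0006
finger_force: 0.0
time: 3.9
tool_pos: [0.5689, 0.0725, 0.1107]
ee_rot: [-3.14, 0.0, 1.454]
wrist_force: [-0.3, -0.1, -0.4]
width: 0.0002
finger_force: 0.0
time: 4.3
tool_pos: [0.5694, 0.0725, 0.1035]
ee_rot: [-3.141, 0.0, 1.454]
wrist_force: [-0.1, 1.6, -0.1]
width: 0.0005
finger_force: 0.0
time: 4.7
tool_pos: [0.5697, 0.0726, 0.0995]
ee_rot: [3.14, -0.0, 1.454]
wrist_force: [-2.9, -0.1, 7.9]
width: 0.0005
finger_force: 2.9
```

Contact came at reported z ≈ 0.100 with 7.9 N, as predicted. Now I'll press down along the board's arc.

```bash
python3 -m crank '[[1,[0,-0.001,0.003],[0,0,0]],[1,[0,-0.001,0.003],[0,0,0]],[1,[0,-0.001,0.003],[0,0,0]],[1,[0,-0.001,0.003],[0,0,0]],[1,[0,0,0],[0,0,0]]]'
python3 -m crank '[[1,[0,-0.001,0.004],[0,0,0]],[1,[0,-0.001,0.004],[0,0,0]],[1,[0,-0.001,0.004],[0,0,0]],[1,[0,0,0],[0,0,0]]]'
python3 -m crank '[[1,[0,-0.001,0.004],[0,0,0]],[1,[0,-0.0005,0.004],[0,0,0]],[1,[0,-0.0005,0.004],[0,0,0]],[1,[0,0,0],[0,0,0]]]'
```

```text
time: 5.2
tool_pos: [0.5657, 0.0731, 0.0873]
ee_rot: [3.14, -0.0, 1.454]
wrist_force: [-2.0, 0.1, 6.0]
width: 0.0004
finger_force: 3.2
time: 5.6
tool_pos: [0.5626, 0.0734, 0.0751]
ee_rot: [3.14, -0.0, 1.454]
wrist_force: [-1.6, 0.1, 7.9]
width: 0.0011
finger_force: 3.5
time: 6.0
tool_pos: [0.5605, 0.0737, 0.0631]
ee_rot: [3.141, -0.0, 1.455]
wrist_force: [-3.3, -0.2, 7.8]
width: 0.0003
finger_force: 3.8
```

```bash
python3 -m crank '[[1,[0,-0.0005,0.004],[0,0,0]],[1,[0,-0.0005,0.004],[0,0,0]],[1,[0,-0.0005,0.003],[0,0,0]],[1,[0,0,0],[0,0,0]]]'
python3 -m crank '[[1,[0,0,0.002],[0,0,0]],[1,[0,0,0.001],[0,0,0]],[1,[0,0,0],[0,0,0]]]'
python3 - <<'E'
from h import *
from bench import robot,vision
s=vision.snapshot("scene"); np.savez("s3.npz",**s); P=cloud(s); w=masks(s,P)[1]
W=P[cv2.erode(w.astype(np.uint8),np.ones((5,5)))>0]
for i in range(4):
    m=W.mean(0); n=np.linalg.svd(W-m,full_matrices=False)[2][2]; d=(W-m)@n; W=W[abs(d)<max(.003,2*d.std())]
n*=np.sign(n[2]); print("tilt",n[:2].round(4),m.round(4))
t=vision.snapshot("wrist"); np.savez("w3.npz",**t); cv2.imwrite("pics/w3.png",t["color"][:,:,::-1])
o=robot.get_obs(); print(o["tool_pos"],o["wrist_force"])
E
```

```text
time: 6.4
tool_pos: [0.5592, 0.0738, 0.0523]
ee_rot: [3.14, -0.0, 1.454]
wrist_force: [-2.8, 0.3, 8.0]
width: 0.0003
finger_force: 4.1
time: 6.7
tool_pos: [0.5591, 0.0738, 0.0496]
ee_rot: [3.141, -0.0, 1.454]
wrist_force: [-3.5, -0.1, 9.2]
width: 0.0007
finger_force: 4.2
tilt [ 0.004  -0.0005] [0.6439 0.0858 0.0707]
[0.55907185 0.07382394 0.04970992] [-3.28127383 -0.49078958  6.40965677]
```

View pics/w3.png

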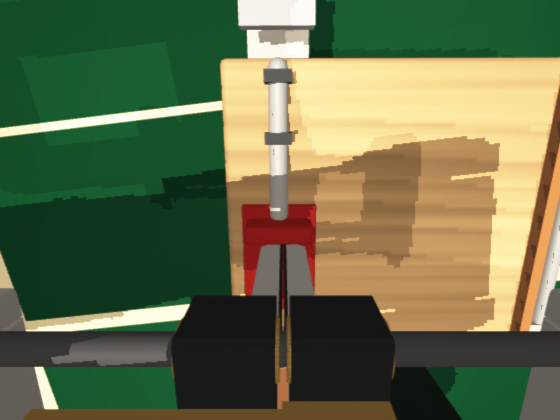

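The wrist view shows the board nearly level, the fin just ahead of the fingers (row 230), the bar in line with the catch and the bolt not yet engaged. The force is still only the spring's, so I'll go on in 1 mm steps until I feel the stops.

```bash
for i in 1; do :; done; python3 -m crank '[[1,[0,0,0.001],[0,0,0]],[1,[0,0,0],[0,0,0]]]' | grep -E 'pos|wrist_f'
python3 -m crank '[[1,[0,0,0.001],[0,0,0]],[1,[0,0,0],[0,0,0]]]'| grep -E 'pos|wrist_f'
python3 -m crank '[[1,[0,0,0.0007],[0,0,0]],[1,[0,0,0],[0,0,0]]]'| grep -E 'pos|wrist_f'
```

```text
tool_pos: [0.559, 0.0739, 0.0486]
wrist_force: [-3.3, 0.4, 8.1]
tool_pos: [0.559, 0.0738, 0.0483]
wrist_force: [-4.5, 0.2, 9.7]
tool_pos: [0.5591, 0.0739, 0.0482]
wrist_force: [-6.0, -0.8, 13.1]
```

```bash
python3 -m crank '[[1,[0,-0.001,0.0005],[0,0,0]],[1,[0,0,0],[0,0,0]],[1,[0,0,0],[0,0,0]]]' | grep -E 'pos|wrist_f'
python3 -m crank '[[1,[0.002,0,0],[0,0,0]],[1,[0.002,0,0],[0,0,0]],[1,[0,0,0],[0,0,0]]]'| grep -E 'pos|wrist_f'
python3 -m crank '[[1,[0.002,0,0],[0,0,0]],[1,[0.002,0,0],[0,0,0]],[1,[0,0,0],[0,0,0]]]'| grep -E 'pos|wrist_f'
```

```text
tool_pos: [0.5591, 0.0739, 0.0482]
wrist_force: [-4.8, -0.8, 14.1]
tool_pos: [0.5594, 0.0772, 0.0482]
wrist_force: [-3.6, -0.5, 13.1]
tool_pos: [0.5599, 0.0811, 0.0482]
wrist_force: [-4.6, -2.3, 13.2]
```

```bash
python3 -m crank '[[1,[0.002,0,0],[0,0,0]],[1,[0.002,0,0],[0,0,0]],[1,[0,0,0],[0,0,0]]]'| grep -E 'pos|wrist_f'
python3 -m crank '[[1,[0.002,0,0],[0,0,0]],[1,[0.002,0,0],[0,0,0]],[1,[0,0,0],[0,0,0]]]'| grep -E 'pos|wrist_f'
python3 -m crank '[[1,[0.002,0,0],[0,0,0]],[1,[0.002,0,0],[0,0,0]],[1,[0,0,0],[0,0,0]]]'| grep -E 'pos|wrist_f'
```

```text
tool_pos: [0.5604, 0.0851, 0.0482]
wrist_force: [-4.3, -1.1, 12.8]
tool_pos: [0.5608, 0.0891, 0.0482]
wrist_force: [-5.3, -2.3, 13.8]
tool_pos: [0.5613, 0.0931, 0.0482]
wrist_force: [-5.9, -2.0, 13.3]
```

```bash
python3 -m crank '[[1,[0.002,0,0],[0,0,0]],[1,[0.002,0,0],[0,0,0]],[1,[0,0,0],[0,0,0]]]'| grep -E 'pos|wrist_f'
python3 -m crank '[[1,[0.0015,0,0],[0,0,0]],[1,[0.0015,0,0],[0,0,0]],[1,[0,0,0],[0,0,0]]]'| grep -E 'pos|wrist_f'
python3 - <<'E'
from bench import vision
import cv2
t=vision.snapshot("wrist"); cv2.imwrite("pics/w4.png",t["color"][:,:,::-1])
E
```

```text
tool_pos: [0.5617, 0.0971, 0.0482]
wrist_force: [-4.5, -1.2, 12.5]
tool_pos: [0.562, 0.1, 0.0482]
wrist_force: [-5.1, -2.1, 14.0]
```

View pics/w4.png

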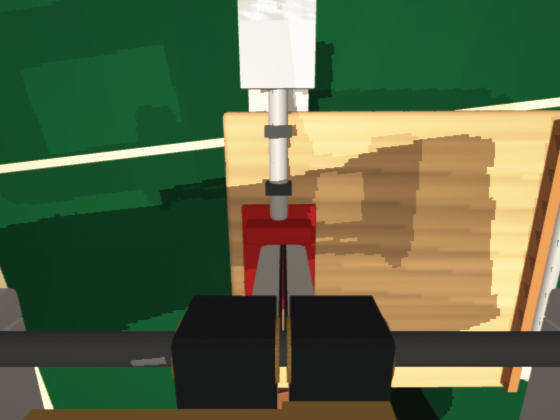

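The bar (column 278, row 90) has gone under the catch plate. The bolt is being carried along, with the same gap to the fin. I'll carry on to the end stop.

```bash
python3 -m crank '[[1,[0.0015,0,0],[0,0,0]],[1,[0.0015,0,0],[0,0,0]],[1,[0,0,0],[0,0,0]]]'| grep -E 'pos|wrist_f'
python3 -m crank '[[1,[0.001,0,0],[0,0,0]],[1,[0.001,0,0],[0,0,0]],[1,[0,0,0],[0,0,0]]]'| grep -E 'pos|wrist_f'
python3 -m crank '[[1,[0.001,0,0],[0,0,0]],[1,[0.001,0,0],[0,0,0]],[1,[0,0,0],[0,0,0]]]'| grep -E 'pos|wrist_f'
```

```text
tool_pos: [0.5623, 0.1025, 0.0482]
wrist_force: [-4.5, -3.2, 13.2]
tool_pos: [0.5623, 0.1026, 0.0482]
wrist_force: [-6.4, -7.1, 15.0]
tool_pos: [0.5626, 0.1031, 0.0482]
wrist_force: [-5.9, -9.4, 14.1]
```

The lateral force rises at y ≈ 0.1025, about 29 mm of travel, so the bolt is home. I'll ease the lateral preload and lift straight off.

```bash
python3 -m crank '[[1,[-0.001,0,0],[0,0,0]],[1,[-0.001,0,-0.002],[0,0,0]],[1,[0,0,-0.002],[0,0,0]],[1,[0,0,-0.002],[0,0,0]],[1,[0,0,-0.002],[0,0,0]],[1,[0,0,0],[0,0,0]]]'
python3 - <<'E'
from bench import vision
import cv2
t=vision.snapshot("wrist"); cv2.imwrite("pics/w5.png",t["color"][:,:,::-1])
E
```

```text
time: 11.35
tool_pos: [0.5617, 0.106, 0.0522]
ee_rot: [-3.141, -0.0, 1.455]
wrist_force: [-0.3, -0.2, 0.6]
width: 0.0004
finger_force: 0.0
```

View pics/w5.png

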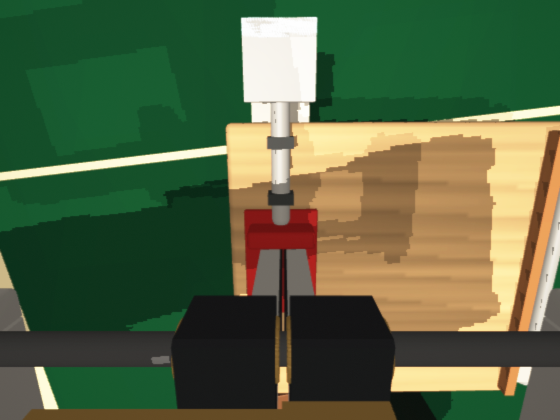

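The board stays down with the bar under the catch, and the fingers are free. I'll lift clear and check the tilt and fin position numerically.

```bash
python3 -m crank '[[1,[0,0,-0.01],[0,0,0]],[1,[0,0,-0.02],[0,0,0]],[1,[0,0,-0.03],[0,0,0]],[1,[0,0,-0.03],[0,0,0]],[1,[0,0,-0.02],[0,0,0]],[1,[0,0,0],[0,0,0]],[1,[0,0,0],[0,0,0]]]'
cat > chk.py <<'E'
from h import *
from bench import vision
s=vision.snapshot("scene"); P=cloud(s); red,w,_=masks(s,P)
W=P[cv2.erode(w.astype(np.uint8),np.ones((5,5)))>0]
for i in range(4):
    m=W.mean(0); n=np.linalg.svd(W-m,full_matrices=False)[2][2]; d=(W-m)@n; W=W[abs(d)<max(.003,2*d.std())]
n*=np.sign(n[2]); print("tilt",n[:2].round(4),m.round(4))
Q=P[red]; hh=(Q-m)@n; ey=np.array([.1106,.9939,0])
print("fin ey",np.percentile(Q[hh>.012]@ey,[3,50,97]).round(4),"pad",np.percentile(Q[hh<.009]@ey,[3,50,97]).round(4))
s0=np.load("scene.npz"); print("changed px cup/jar/biscuit:",[ (np.abs(s["color"][a:b,c:d].astype(int)-s0["color"][a:b,c:d]).max(-1)>60).mean().round(3) for a,b,c,d in((195,250,178,220),(270,320,358,398),(250,280,368,402))])
E
python3 chk.py
```

```text
time: 12.1
tool_pos: [0.5618, 0.1058, 0.1625]
ee_rot: [3.141, -0.0, 1.454]
wrist_force: [0.4, 0.2, -0.1]
width: 0.0005
finger_force: 0.0
tilt [ 0.0103 -0.001 ] [0.6417 0.0829 0.0711]
fin ey [0.1792 0.184  0.1878] pad [0.1339 0.1555 0.1903]
changed px cup/jar/biscuit: [np.float64(0.005), np.float64(0.0), np.float64(0.0)]
```

The board is level (0.010 rad, as expected when bolted), the fin has moved about 28 mm, and the cup, jar and tree look unmoved. I'm handing it in.

```bash
python3 -c "
from bench import robot; print(robot.close_job())"
```

```text
the job is handed in; nothing more can be done
None
```

The job is handed in at about 12 s (the judge returned no verdict): the bolt stopped at its end and the bar is under the catch, the board holds itself level at about 0.010 rad, wrist readings never passed about 18 N, the arm is clear, and the cup, jar and tree had not moved; I did not check the round biscuit afterwards, but nothing went near it.

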